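Load the specimen stage and shift it under the lens through its zigzag gate

ROBOT

A 6-joint arm with a two-finger parallel gripper is mounted at the origin on a cart in front of the work surface, level with it; the furniture and walls round the work are solid. World frame = base frame: x ahead of the robot, y to its left, z up, the work surface at z = 0. Lengths are in m, angles in degrees, forces in N, time in s.
With the tool pointing down it reaches from about 0.425 to 0.925 m from the base axis. Payload 12.5 kg.
Tool frame: the origin (TCP) lies midway between the tips of the shut fingers; the grasp point (between the pads) lies 19 mm behind it; z points along the fingers, y is the line along which they close (so a half turn about z gives the same grasp; the last joint's range is limited). The gripper opens to 85 mm and grips with 20 to 120 N. Pads are 22 mm wide; open, the fingers measure 114 mm over their backs; the gripper's body (76 mm by 85 mm) begins 54 mm behind the grasp point. The pads swing forward as they close: fully open they stand 13 mm farther back than shut.
Start: joints at [-71.597, 28.126, 89.318, -0, 62.55, -6.05], TCP at [0.259, -0.569, 0.231] pointing down, gripper open.
Joint ranges: [-177.58, 177.58], [-47.91, 125.51], [2.72, 160], [-65.01, 245.01], [3.68, 167.84], [-153.87, 153.87]. Speed limits (degrees/s): [127.2, 127.2, 159.86, 180, 180, 180].

INTERFACE

Orientations are given as a 3x3 rotation matrix whose columns are the frame's x, y, z axes.
In Python, from station import env gives the robot as it stands. The module is installed in compiled form; this text tells all that it offers.
- The arm moves only by the tool apply_moves, never from a script. Its arguments are lists of equal length, an entry for each row: "fingers": the finger opening in mm, from 0 to 85.4; "xyz": the shift along the tool's x, y, z in mm, a list of three; "twist": the turn about the tool's z in rad. In form: {"fingers": [fingers, ...], "xyz": [[tx, ty, tz], ...], "twist": [twist, ...]}. A call has 1 to 10 rows; each row shifts and turns the commanded pose from where the row before left it, along the tool's axes as they then stand; what a row does not reach is not made up. A row lasts 1/10 s, in which the tool goes at most 50 mm and 8.59 degrees, less where a joint would pass 70% of its speed; a pose out of reach is approached as far as the arm can. A call with a gripper value outside its range is refused whole. The fingers move at their own pace and stop on an object; "newtons" is the grip in N (left out, the last holds). Time passes only in rows, so rows that do not move let the fingers close. It gives the time, the measured TCP pose, the force, the opening and the grip force at its end, in the units of the state.
- env.get_state(): the state, without advancing time (a new reading comes with each control period).
- env.capture(name): name is "scene" or "top" or "wrist"; returns a dict with "pixels" (480x640x3 uint8, red, green, blue), "fx", "fy", "cx", "cy" (pixels), "dist" ([k1, k2, p1, p2, k3] as OpenCV has them; the pictures are not rectified), "extrinsics" (4x4, takes a point from camera to world coordinates). Camera axes: x right, y up, looking along -z (the intrinsics and any distortion apply to the point x, -y, -z); pixel columns grow to the right and rows downward; lengths in m; the calibration is good to about 2 mm. A picture is of the moment at which its call begins. There is no depth.
- env.close_job(): hands the job in; it is judged then, once.
The state is a dict: "clock": time; "joint_pos": joint angles; "joint_vel": joint speeds; "effort": joint torques, N m; "eef_pos": TCP position; "eef_rot": TCP orientation; "ft_force": force on the tool from outside, world axes, zero at the start; "torque": the same for the moment, N m; "grip_width": opening from 0.0 (shut) to 1.0 (fully open); "grasp_force": force on a finger pad.
Only numpy, scipy, OpenCV 4.12 (cv2) and the standard library are available. Lean on these libraries where they do the work, as an engineer would, in place of code of your own. Each camera call takes 0.05 s, during which the arm holds its last target. There are 200 camera calls.

TASK

Lay the largest of the three loose stones on the square tray of the specimen stage while the stage's knob is still in the left lane of its gate, and let go of it. Then work the knob through the zigzag slot, lane by lane, until it is fully home at the far end of the right lane, so that the stone rests on the tray under the fixed lens. Leave the two small stones where they lie.

Things in the scene. Friction and masses are not known exactly. Their poses are not given: they have to be found in the camera images.
- stage: Fixed specimen stage. Origin on the table below the gate plate's centre; own x points away from the robot (to tray and lens), y left, z up. Grey base plate 10 mm thick, x -60 to +210 mm, y +-95 mm. Knob, stem and tray are one rigid upright piece that slides only along the stage's x and y (under 5 N of friction in all) and stays where it is left.
- gate: Aluminium gate plate, 90 mm (x) by 150 mm (y), top 55 mm above the table; frame the same as the stage's. Its zigzag slot is 18 mm wide, the knob's stem 10 mm. Three lanes run along x, at y = +50 (left), 0 (middle), -50 mm (right). Stem centre's way: (-20,+50), (+20,+50), (+20,0), (-20,0), (-20,-50), (+20,-50) mm; the last is home. No other links between lanes.
- lever_knob (a point): Point on the axis of the black upright knob, 100 mm above the table. The knob is round, 26 mm across, from 80 to 116 mm above the table, and can be gripped from above; nothing stands near it above the gate plate. At the start it is in the near half of the left lane.
- tray_center (a point): Centre of the tray's floor, 34 mm above the table, always 130 mm from the knob along the stage's +x. The tray is square, 90 mm outside, 84 mm inside, with a rim 4 mm high (top 38 mm above the table).
- lens_center (a point): Centre of the fixed hand lens (ring 62 mm across, 9 mm thick), 120 mm above the table, at (+150,-50) mm in the stage's frame; its handle runs to +x, held by a post at (+250,-50) mm. With the knob home the tray is centred below it.
- cross_slide (a joint): Sideways position of knob and tray in m: 0 in the left lane, 0.05 in the middle lane, 0.10 in the right lane (grows towards the stage's -y).
- lever (a joint): Position of knob and tray along the lanes in m: 0 at the near ends, 0.04 at the far ends (grows towards the stage's +x); the play lets it reach 0.044.
- big_stone: The stone to load, the largest of three: a rough brown lump 40 mm (own x) by 56 mm (own y) by 26 mm high, 130 g. Origin at the centre of its underside, z up. Grasp it across its 40 mm sides. It may lie left or right of the stage; beyond the right-hand places stands a fixed optical rail with model eyeballs: crossing with the fingertips 0.30 m over the table clears it and the stage.
- small_stone_a: A small stone to leave alone: 30 by 36 by 21 mm, grey. Origin at the centre of its underside.
- small_stone_b: A small stone to leave alone: 26 by 30 by 18 mm, brown. Origin at the centre of its underside.
Things that resemble listed ones, but are neither listed nor needed, are in the scene too. Leave any black or green look-alike of the big_stone alone.

How it is judged (in metres and radians):
On the way, in this order (a step that is already met when the one before it is completed fails the run):
1. the big stone lies released on the tray, with the knob still in the left lane (x of big_stone in the frame of tray_center between -0.036 and 0.036 m and y of big_stone in the frame of tray_center between -0.036 and 0.036 m and z of big_stone in the frame of tray_center between -0.01 and 0.04 m and contact force between big_stone and the fingers below 0.1 N and linear speed of big_stone below 0.03 m/s and value of joint cross_slide below 0.012 m), for 0.2 s.
2. the knob passes the near end of the middle lane with the stone on the tray (value of joint cross_slide between 0.038 and 0.062 m and value of joint lever below 0.012 m and distance between big_stone and tray_center below 0.055 m).
3. the knob reaches the far end of the right lane (value of joint cross_slide above 0.09 m and value of joint lever above 0.034 m), for 0.1 s.
At the end, for the whole second after the job is handed in: The knob is home at the far end of the right lane (cross_slide over 0.09, lever over 0.034) and at rest, and the big stone rests on the tray, its centre within 36 mm of the tray's centre in each direction, under the lens. Both small stones are within 30 mm of where they began (all of step 3 and x of big_stone in the frame of tray_center between -0.036 and 0.036 m and y of big_stone in the frame of tray_center between -0.036 and 0.036 m and z of big_stone in the frame of tray_center between -0.01 and 0.04 m and linear speed of big_stone below 0.02 m/s and velocity of joint lever below 0.01 m/s); the robot touches nothing.
It fails at once if a small stone is moved by more than 30 mm (distance of any of small_stone_a, small_stone_b from where it was at the start of the episode above 0.03 m).
It also fails if it takes over 62 s, if anything falls off the work surface, if the arm or the gripper's body presses on something with over 40 N, if the wrist force passes 120 N, or if a joint passes its speed limit or range.

## Working session

There is one attempt and no reset: what is moved stays moved. The work goes in short steps, Python scripts to look and compute and a tool call to move; the robot and the scene stay as the last step left them, time stands still between calls to the robot, and variables do not carry over. Pictures are saved under pics/ and viewed, at most 10 in all, crops included, and the job is handed in when it is done.

Besides the shell and the picture viewer there is one more tool, called after "Request:" as name(argument=value, ...) on one line, values as JSON. apply_moves: Moves the arm, as the interface text tells. Its arguments: {"type":"object","properties":{"fingers":{"type":"array"},"xyz":{"type":"array"},"twist":{"type":"array"},"newtons":{"type":"number"}},"required":["fingers","xyz","twist"]}

```bash
mkdir -p pics; cat > h.py <<'E'
import numpy as np,cv2,json
from station import env
def cap(n,f=None):
    c=env.capture(n)
    if f: cv2.imwrite('pics/'+f,c['pixels'][:,:,::-1])
    return c
def K(c): return np.array([[c['fx'],0,c['cx']],[0,c['fy'],c['cy']],[0,0,1]])
def ray(c,uv,z):
    p=cv2.undistortPoints(np.array(uv,float).reshape(-1,1,2),K(c),np.array(c['dist'],float))[:,0]
    E=np.array(c['extrinsics']);d=np.c_[p[:,0],-p[:,1],-np.ones(len(p))]@E[:3,:3].T;o=E[:3,3]
    return o+d*((z-o[2])/d[:,2])[:,None]
def proj(c,P):
    E=np.array(c['extrinsics']);q=(np.atleast_2d(P)-E[:3,3])@E[:3,:3]
    q=q*[1,-1,-1]
    return cv2.projectPoints(q,np.zeros(3),np.zeros(3),K(c),np.array(c['dist'],float))[0][:,0]
E
python3 - <<'E'
from h import *
import pickle
d={n:cap(n,n+'0.png') for n in('scene','top')}
pickle.dump(d,open('c0.pkl','wb'))
for n in d: print(n,np.round(d[n]['extrinsics'],3).tolist())
s=env.get_state();print(s['clock'],np.round(s['eef_pos'],4),np.round(s['eef_rot'],3).tolist())
E
```

```text
scene [[-0.658, 0.304, -0.689, -0.31], [-0.753, -0.272, 0.599, 0.731], [-0.005, 0.913, 0.408, 0.574], [0.0, 0.0, 0.0, 1.0]]
top [[0.018, 0.988, -0.152, 0.344], [-1.0, 0.019, 0.004, 0.005], [0.007, 0.152, 0.988, 1.338], [0.0, 0.0, 0.0, 1.0]]
0.1 [ 0.2587 -0.5687  0.2308] [[0.91, 0.414, -0.0], [0.414, -0.91, 0.001], [0.0, -0.001, -1.0]]
```

View pics/top0.png

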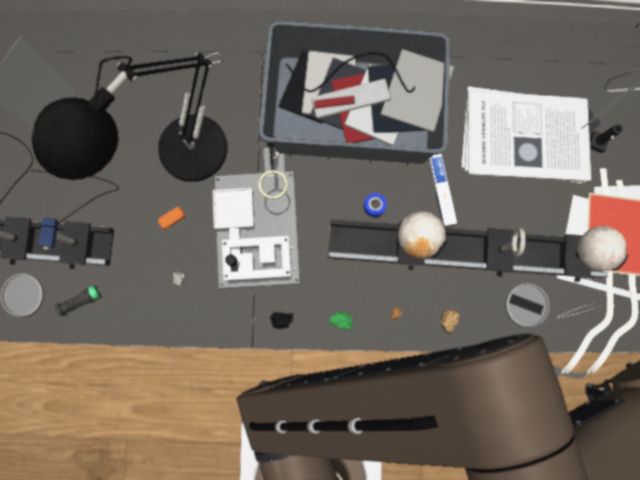

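View pics/scene0.png

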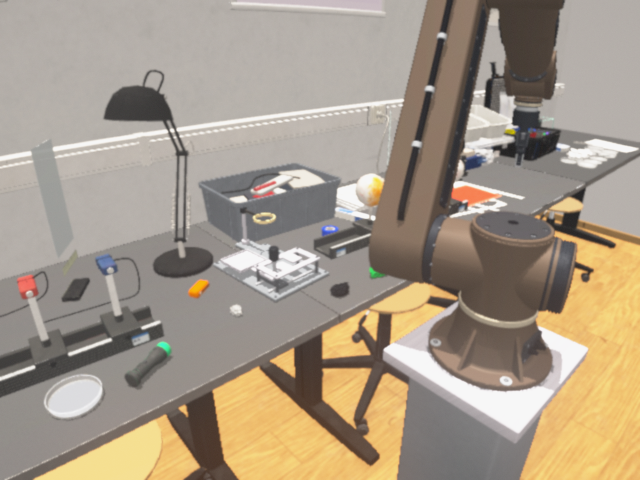

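The top view shows the stage at about (258,232) with its knob at (232,260). The big brown stone is at (450,320), the small brown one at (396,313) and the grey one at (178,279). The look-alikes are black (281,320) and green (342,321).

```bash
python3 - <<'E'
from h import *
import pickle
c=pickle.load(open('c0.pkl','rb'))['top'];im=c['pixels']
hsv=cv2.cvtColor(im,cv2.COLOR_RGB2HSV)
m=cv2.inRange(hsv,(5,80,60),(25,255,255));m[335:]=0;m[:300]=0
cs,_=cv2.findContours(m,0,1)
for k in cs:
    if cv2.contourArea(k)<15: continue
    w=ray(c,k[:,0],0.013)[:,:2].astype(np.float32)*1000
    print('brown',k[:,0].mean(0),cv2.minAreaRect(w))
g=cv2.cvtColor(im,cv2.COLOR_RGB2GRAY)
# base plate
m=((g>95)&(hsv[...,1]<40)).astype(np.uint8);m[:165]=0;m[295:]=0;m[:,:205]=0;m[:,305:]=0
m=cv2.morphologyEx(m,2,np.ones((3,3)))
cs,_=cv2.findContours(m,0,1);k=max(cs,key=cv2.contourArea)
w=ray(c,k[:,0],0.01)[:,:2].astype(np.float32)*1000;print('base',cv2.minAreaRect(w))
# white parts
m=((g>190)).astype(np.uint8);m[:165]=0;m[295:]=0;m[:,:205]=0;m[:,305:]=0
cs,_=cv2.findContours(m,0,1)
for k in cs:
    if cv2.contourArea(k)>150:
        for z in(.038,.055):
            print('white',z,k[:,0].mean(0),cv2.minAreaRect(ray(c,k[:,0],z)[:,:2].astype(np.float32)*1000))
m=(g<50).astype(np.uint8);m[:250]=0;m[275:]=0;m[:,:222]=0;m[:,244:]=0
cs,_=cv2.findContours(m,0,1);k=max(cs,key=cv2.contourArea);print('knob',cv2.minEnclosingCircle(k),ray(c,[cv2.minEnclosingCircle(k)[0]],.1))
cv2.imwrite('pics/crop0.png',cv2.hconcat([cv2.resize(im[165:300,200:310,::-1],None,fx=4,fy=4,interpolation=2),cv2.resize(im[290:345,420:475,::-1],(330,540),interpolation=2)]))
E
```

```text
brown [449.57142857 319.85714286] ((374.0098571777344, -313.5057678222656), (39.5211067199707, 50.27198791503906), 55.54588317871094)
brown [395.65625 312.84375] ((387.8917236328125, -189.00938415527344), (25.22583770751953, 25.616275787353516), 0.8568788766860962)
base ((578.7986450195312, 143.97335815429688), (308.8211975097656, 236.48062133789062), 1.2126071453094482)
white 0.038 [247.51075269 237.43010753] ((566.1407470703125, 142.44149780273438), (213.208251953125, 178.87269592285156), 5.17078161239624)
white 0.055 [247.51075269 237.43010753] ((563.2353515625, 140.6372528076172), (210.41900634765625, 176.5330352783203), 5.170679092407227)
white 0.038 [272.54320988 183.54320988] ((679.654052734375, 101.01811218261719), (62.418949127197266, 67.71683502197266), 1.065659523010254)
white 0.055 [272.54320988 183.54320988] ((675.2638549804688, 99.75566101074219), (61.602481842041016, 66.83092498779297), 1.0668503046035767)
knob ((233.0, 262.5), 3.6401548385620117) [[0.4865854  0.17702448 0.1       ]]
```

View pics/crop0.png

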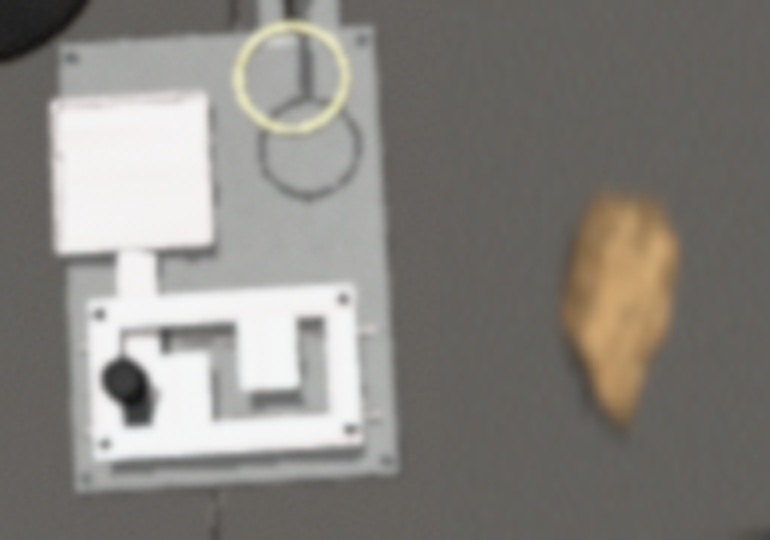

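The crop (4x, offset 200,165) shows:
- **Base corners:** (62,45), (372,28), (398,472), (77,490)
- **Gate corners:** (88,302), (356,286), (362,445), (95,460)
- **Tray corners:** (52,100), (208,93), (213,245), (57,254)
- **Knob:** top at about (124,380)
- **Stone:** elongated, tapering towards the robot

```bash
python3 - <<'E'
from h import *
import pickle
c=pickle.load(open('c0.pkl','rb'))['top']
def W(a,z): return ray(c,np.array(a)/4+[200,165]-.4,z)[:,:2]
def show(n,a,z):
    w=W(a,z);v=w[0]-w[3]+w[1]-w[2];u=w[0]-w[1]+w[3]-w[2]
    print(n,w.mean(0),'xlen',np.linalg.norm(v)/2,'ylen',np.linalg.norm(u)/2,'yaw',np.degrees(np.arctan2(v[1],v[0])),np.degrees(np.arctan2(-u[0],u[1])));return w.mean(0)
show('base',[(62,45),(372,28),(398,472),(77,490)],.01)
show('gate',[(88,302),(356,286),(362,445),(95,460)],.055)
show('tray',[(52,100),(208,93),(213,245),(57,254)],.038)
print('lens',W([(292,77)],.12),'knobtop',W([(124,377)],.116))
E
```

```text
base [0.57864539 0.13792353] xlen 0.26612549219506443 ylen 0.18601358955049618 yaw 4.561966720468125 4.309853637769978
gate [0.50340896 0.13205195] xlen 0.09015563848380397 ylen 0.15110740587853339 yaw 4.243892088981923 4.465554419975899
tray [0.62129115 0.19152299] xlen 0.09070793668269483 ylen 0.0906463736792711 yaw 4.224982260553575 4.024059045714462
lens [[0.65869454 0.09466959]] knobtop [[0.49252347 0.18027088]]
```

Request:
apply_moves(fingers=[85, 85, 85, 85, 85, 85, 85], xyz=[[35, -31, 0], [35, -31, 0], [35, -31, 0], [35, -31, 0], [35, -31, 0], [35, -30, 0], [0, 0, 0]], twist=[0, 0, 0, 0, 0, 0, 0])

```text
clock: 0.8
eef_pos: [0.3745, -0.3095, 0.2314]
eef_rot: [[0.909, 0.418, -0.0], [0.418, -0.909, 0.001], [0.0, -0.001, -1.0]]
ft_force: [-0.3, -0.5, -1.2]
grip_width: 0.993
grasp_force: 0.0
```

```bash
python3 - <<'E'
from h import *
import pickle
d=cap('wrist','w1.png');pickle.dump(d,open('w1.pkl','wb'))
print(np.round(d['extrinsics'],3).tolist())
s=env.get_state();print(s['clock'],np.round(s['eef_pos'],4),np.round(s['eef_rot'],3).tolist(),np.round(s['joint_pos'],1))
c=d;hsv=cv2.cvtColor(d['pixels'],cv2.COLOR_RGB2HSV)
m=cv2.inRange(hsv,(5,80,60),(25,255,255))
m=cv2.morphologyEx(m,2,np.ones((3,3)))
for k in cv2.findContours(m,0,1)[0]:
    if cv2.contourArea(k)<200: continue
    w=ray(c,k[:,0],0.01)[:,:2].astype(np.float32)*1000
    M=cv2.moments(k);print(M['m10']/M['m00'],M['m01']/M['m00'],cv2.minAreaRect(w),np.round(cv2.boxPoints(cv2.minAreaRect(w))).tolist())
E
```

```text
[[0.417, 0.868, 0.269, 0.444], [-0.909, 0.4, 0.121, -0.279], [-0.003, -0.295, 0.956, 0.374], [0.0, 0.0, 0.0, 1.0]]
0.85 [ 0.3741 -0.3116  0.2315] [[0.909, 0.417, -0.0], [0.417, -0.909, 0.0], [0.0, -0.0, -1.0]] [-47.6  16.9 108.1   0.   54.9  17.8]
540.9326298701299 470.6601731601731 ((191.7646942138672, -688.8006591796875), (32.17087173461914, 50.60018539428711), 25.597492218017578) [[166.0, -673.0], [188.0, -719.0], [217.0, -705.0], [195.0, -659.0]]
102.55192563081009 470.6379814077025 ((-33.97462463378906, -201.6053924560547), (32.30367660522461, 51.47277069091797), 24.14129066467285) [[-59.0, -185.0], [-38.0, -232.0], [-9.0, -218.0], [-30.0, -172.0]]
15.30335241210139 379.7214499863723 ((55.90763854980469, -84.68190002441406), (64.7177505493164, 35.75060272216797), 13.361217498779297) [[20.0, -75.0], [29.0, -110.0], [92.0, -95.0], [83.0, -60.0]]
308.3011322308378 356.7906813971042 ((179.69827270507812, -365.10235595703125), (361.5898132324219, 250.31617736816406), 89.63339233398438) [[53.0, -545.0], [304.0, -547.0], [306.0, -185.0], [56.0, -184.0]]
326.33778940230553 207.00881526687976 ((373.3668518066406, -314.5743408203125), (40.35566711425781, 55.370262145996094), 65.29656982421875) [[340.0, -321.0], [390.0, -344.0], [407.0, -308.0], [357.0, -285.0]]
34.414760960564 181.26133509583607 ((277.6788635253906, -69.88329315185547), (70.97662353515625, 91.95358276367188), 10.574482917785645) [[234.0, -31.0], [251.0, -122.0], [321.0, -109.0], [304.0, -18.0]]
211.4044856921887 137.8218613044599 ((388.3701171875, -192.81869506835938), (24.98426055908203, 29.962627410888672), 70.8025894165039) [[370.0, -200.0], [398.0, -210.0], [407.0, -186.0], [378.0, -176.0]]
```

View pics/w1.png

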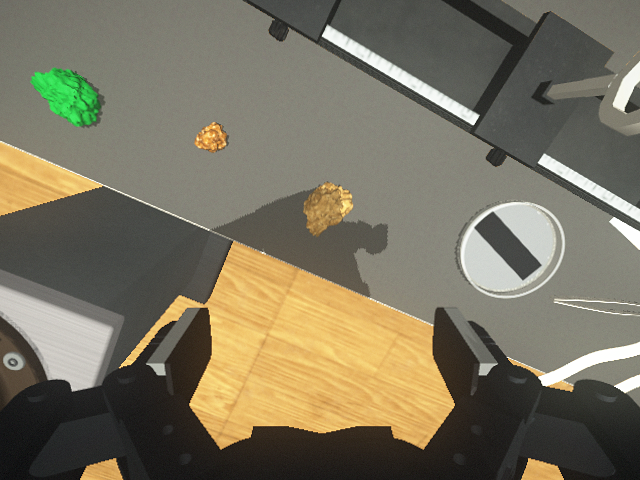

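The wrist view shows the big brown stone at pixel (326,207). It measures 40.4 x 55.4 mm, matching the given size, and is centred at (0.3734,-0.3146) with its long axis at -24.7°. The small stone at (211,138) measures 25x30 mm, so it is the small brown one. I need to turn the tool by +49.3°.

Request:
apply_moves(fingers=[85, 85, 85, 85, 85, 85, 85, 85], xyz=[[0, 0, 20], [0, 0, 20], [0, 0, 20], [0, 0, 20], [0, 0, 20], [0, 0, 20], [0, 2, 0], [0, 0, 0]], twist=[0.144, 0.144, 0.143, 0.143, 0.143, 0.143, 0, 0])

```text
clock: 1.65
eef_pos: [0.3722, -0.3164, 0.1114]
eef_rot: [[0.909, -0.417, -0.0], [-0.417, -0.909, 0.0], [-0.0, -0.0, -1.0]]
ft_force: [0.7, -0.4, -0.2]
grip_width: 0.997
grasp_force: 0.0
```

```bash
python3 - <<'E'
from h import *
c=cap('wrist','w2.png')
hsv=cv2.cvtColor(c['pixels'],cv2.COLOR_RGB2HSV)
m=cv2.inRange(hsv,(5,80,60),(25,255,255));m=cv2.morphologyEx(m,2,np.ones((3,3)))
s=env.get_state();R=np.array(s['eef_rot']);p=np.array(s['eef_pos']);print(p,R.round(3).tolist())
for k in cv2.findContours(m,0,1)[0]:
    w=ray(c,k[:,0],0.01)
    if cv2.contourArea(k)<200 or np.linalg.norm(w.mean(0)[:2]-[.373,-.314])>.05: continue
    t=((w-p)@R)[:,:2].astype(np.float32)*1000
    print('tool frame',cv2.minAreaRect(t),t.min(0),t.max(0))
E
```

```text
[ 0.37244457 -0.31632612  0.11187873] [[0.909, -0.417, 0.0], [-0.417, -0.909, -0.001], [0.001, 0.0, -1.0]]
tool frame ((-0.7874221801757812, -2.8745479583740234), (38.73884963989258, 57.6832275390625), 88.91827392578125) [-29.458794 -22.294016] [28.109547 16.571135]
```

Request:
apply_moves(fingers=[85, 85, 85, 85, 85, 40, 30, 30, 30, 30], xyz=[[-1, -2, 30], [0, 0, 30], [0, 0, 25], [0, 0, 15], [0, 0, 7], [0, 0, 0], [0, 0, 0], [0, 0, 0], [0, 0, 0], [0, 0, 0]], twist=[0, 0, 0, 0, 0, 0, 0, 0, 0, 0], newtons=40)

```text
clock: 2.7
eef_pos: [0.3727, -0.3138, 0.0055]
eef_rot: [[0.908, -0.419, 0.001], [-0.419, -0.908, -0.002], [0.002, 0.001, -1.0]]
ft_force: [-2.5, -0.1, 8.8]
grip_width: 0.429
grasp_force: 39.1
```

Request:
apply_moves(fingers=[30, 30, 30, 30, 30, 30, 30, 30, 30, 30], xyz=[[0, 0, -15], [0, 0, -30], [0, 0, -40], [0, 0, -40], [0, 0, -40], [0, 0, -40], [0, 0, -40], [0, 0, -40], [0, 0, -20], [0, 0, 0]], twist=[0, 0, 0, 0, 0, 0, 0, 0, 0, 0])

```text
clock: 3.7
eef_pos: [0.3727, -0.3135, 0.3125]
eef_rot: [[0.908, -0.419, 0.004], [-0.419, -0.908, -0.004], [0.006, 0.002, -1.0]]
ft_force: [0.3, -0.7, -1.7]
grip_width: 0.423
grasp_force: 40.8
```

Request:
apply_moves(fingers=[30, 30, 30, 30, 30, 30, 30, 30, 30, 30], xyz=[[0, -15, 0], [0, -30, 0], [0, -40, 0], [0, -40, 0], [0, -40, 0], [0, -40, 0], [0, -40, 0], [0, -40, 0], [0, -40, 0], [0, -40, 0]], twist=[0, 0, 0, 0, 0, 0, 0, 0, 0, 0])

```text
clock: 4.7
eef_pos: [0.5253, 0.0206, 0.3078]
eef_rot: [[0.908, -0.419, -0.003], [-0.419, -0.908, 0.0], [-0.002, 0.001, -1.0]]
ft_force: [0.4, -0.8, -1.2]
grip_width: 0.425
grasp_force: 40.8
```

Request:
apply_moves(fingers=[30, 30, 30, 30, 30, 30, 30, 30, 30, 30], xyz=[[3, -40, 0], [3, -40, 0], [3, -40, 0], [3, -40, 0], [2, -26, 0], [0, -11, 0], [0, 0, 0], [0, 0, 0], [0, 0, 0], [0, 0, 0]], twist=[0, 0, 0, 0, -0.127, -0.127, -0.126, -0.126, 0, 0])

```text
clock: 5.7
eef_pos: [0.6192, 0.192, 0.3081]
eef_rot: [[0.998, 0.069, -0.002], [0.069, -0.998, -0.0], [-0.002, 0.0, -1.0]]
ft_force: [0.1, -0.4, -0.9]
grip_width: 0.428
grasp_force: 40.8
```

```bash
python3 - <<'E'
from h import *
c=cap('wrist','w3.png')
s=env.get_state();R=np.array(s['eef_rot']);p=np.array(s['eef_pos']);print(s['clock'],p,R.round(3).tolist(),s['grip_width'],s['grasp_force'])
print('tray now in tool mm',(np.array([.6213,.1912,.034])-p)@R*1000,'px of tray corners',proj(c,[[.6213+x,.1912+y,.038] for x,y in((.045,.045),(.045,-.045),(-.045,-.045),(-.045,.045))]).round().tolist())
E
```

```text
5.75 [0.61933099 0.19180654 0.30842451] [[0.998, 0.069, -0.001], [0.069, -0.998, -0.0], [-0.001, 0.0, -1.0]] 0.42986483388590735 40.78522361407522
tray now in tool mm [  2.28868647   0.6813878  274.42185523] px of tray corners [[282.0, 148.0], [367.0, 154.0], [359.0, 235.0], [279.0, 230.0]]
```

View pics/w3.png

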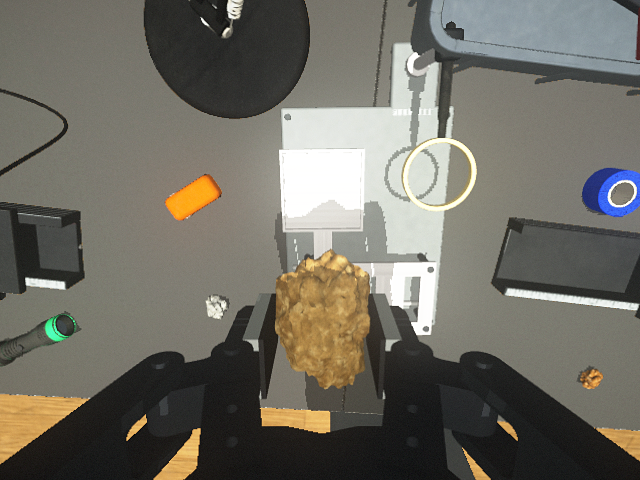

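The tray's corners are at about (280,150), (365,150), (363,230) and (283,230), which match the prediction. The stone is firmly held between the pads at (322,320). Next I lower it 267 mm.

Request:
apply_moves(fingers=[30, 30, 30, 30, 30, 30, 30, 30, 30, 30], xyz=[[2, 0, 20], [0, 0, 40], [0, 0, 40], [0, 0, 40], [0, 0, 40], [0, 0, 35], [0, 0, 25], [0, 0, 15], [0, 0, 11], [0, 0, 0]], twist=[0, 0, 0, 0, 0, 0, 0, 0, 0, 0])

```text
clock: 6.75
eef_pos: [0.6215, 0.1916, 0.0425]
eef_rot: [[0.997, 0.072, -0.001], [0.072, -0.997, -0.0], [-0.001, 0.0, -1.0]]
ft_force: [0.4, 0.1, -1.1]
grip_width: 0.424
grasp_force: 40.8
```

Request:
apply_moves(fingers=[45, 58, 66, 66, 66, 66], xyz=[[0, 0, 0], [0, 0, 0], [0, 0, 0], [0, 0, 0], [0, 0, 0], [0, 0, 0]], twist=[0, 0, 0, 0, 0, 0])

```text
clock: 7.35
eef_pos: [0.6218, 0.1917, 0.0435]
eef_rot: [[0.997, 0.073, 0.0], [0.073, -0.997, -0.0], [0.0, 0.0, -1.0]]
ft_force: [-0.5, -0.2, -0.7]
grip_width: 0.772
grasp_force: 0.0
```

Request:
apply_moves(fingers=[66, 66, 66, 66, 66, 66, 66, 66], xyz=[[0, 0, -15], [0, 0, -30], [0, 0, -40], [0, 0, -40], [0, 0, -25], [0, 0, 0], [0, 0, 0], [0, 0, 0]], twist=[0, 0, 0, 0, 0, 0, 0, 0])

```text
clock: 8.15
eef_pos: [0.6212, 0.1916, 0.1925]
eef_rot: [[0.997, 0.073, -0.002], [0.073, -0.997, -0.0], [-0.002, 0.0, -1.0]]
ft_force: [0.1, -0.2, -0.7]
grip_width: 0.774
grasp_force: 0.0
```

```bash
python3 - <<'E'
from h import *
c=cap('top');im=c['pixels']
hsv=cv2.cvtColor(im,cv2.COLOR_RGB2HSV)
w=cap('wrist','w4.png')
cv2.imwrite('pics/t4.png',cv2.hconcat([cv2.resize(im[165:300,200:310,::-1],(440,540),interpolation=2),cv2.resize(w['pixels'][...,::-1],(360,270)).repeat(2,0)]))
s=env.get_state();R=np.array(s['eef_rot']);p=np.array(s['eef_pos']);print(s['clock'],p,R.round(3).tolist())
E
```

```text
8.25 [0.62133029 0.19155516 0.19212559] [[0.997, 0.073, -0.002], [0.073, -0.997, -0.001], [-0.002, 0.0, -1.0]]
```

View pics/w4.png

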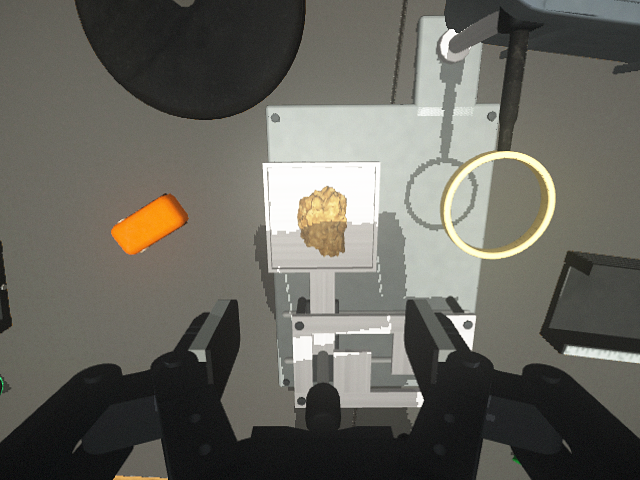

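The stone lies at (323,222), centred on the tray at (321,217), and has been released. The knob top is at about (323,393). Next I move 130 mm back along tool x, above the knob.

Request:
apply_moves(fingers=[66, 66, 66, 66, 66, 66, 66], xyz=[[-15, 1, 0], [-30, 0, 0], [-35, 0, 0], [-30, 0, 0], [-20, 0, 0], [0, 0, 0], [0, 0, 0]], twist=[0, 0, 0, 0, 0, 0, 0])

```text
clock: 8.95
eef_pos: [0.4926, 0.1813, 0.1931]
eef_rot: [[0.997, 0.073, 0.0], [0.073, -0.997, -0.0], [0.0, 0.0, -1.0]]
ft_force: [0.6, -0.7, -1.0]
grip_width: 0.777
grasp_force: 0.0
```

```bash
python3 - <<'E'
from h import *
c=cap('wrist','w5.png')
s=env.get_state();R=np.array(s['eef_rot']);p=np.array(s['eef_pos']);print(s['clock'],p)
k=np.array([.4917,.1814,.116]);print('knob in tool',(k-p)@R*1000,'pred px top',proj(c,k),'bottom',proj(c,k-[0,0,.036]))
for z in(.116,.08): print((ray(c,[(320,240),(320,250),(320,260),(320,270),(330,260)],z)-p)@R*1000)
E
```

```text
9.0 [0.49295404 0.18129176 0.19305137]
knob in tool [-1.25463925 -0.20720307 77.05116061] pred px top [[320.06976612 254.84941926]] bottom [[320.34941441 237.70542903]]
[[  8.21751206  -0.23778969  77.05260599]
 [  1.86389102  -0.24579233  77.05163346]
 [ -4.5940165   -0.25390574  77.05064498]
 [-11.15838403  -0.26213215  77.04964021]
 [ -4.59045482   5.86472238  77.0512912 ]]
[[ -2.94031265  -0.45750191 113.05087702]
 [-10.33566695  -0.46681665 113.04974505]
 [-17.85240643  -0.47626033 113.0485945 ]
 [-25.493061    -0.48583553 113.04742498]
 [-17.84826079   6.64557186 113.04934667]]
```

View pics/w5.png

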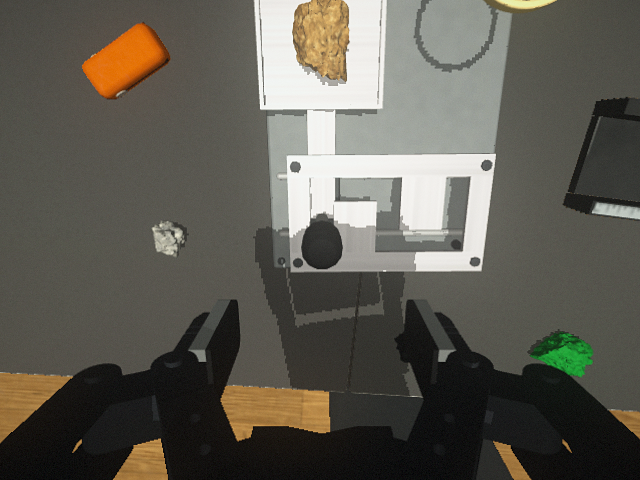

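The knob is at (322,250), with its top outline spanning columns 303–342 and reaching down to row 269. It is nearly centred between the fingers. The gate corners are near (289,155), (495,154), (481,271) and (287,271).

```bash
python3 - <<'E'
from h import *
c=cap('wrist');g=cv2.cvtColor(c['pixels'],cv2.COLOR_RGB2GRAY)
s=env.get_state();R=np.array(s['eef_rot']);p=np.array(s['eef_pos'])
w=ray(c,[(289,155),(495,154),(481,271),(287,271)],.055)[:,:2]
v=w[0]-w[3]+w[1]-w[2];u=w[0]-w[1]+w[3]-w[2]
print(w.mean(0),np.linalg.norm(v)/2,np.linalg.norm(u)/2,np.degrees(np.arctan2(v[1],v[0])),np.degrees(np.arctan2(-u[0],u[1])))
m=(g<60).astype(np.uint8);m[:,:295]=0;m[:,350:]=0;m[:205]=0;m[280:]=0
k=max(cv2.findContours(m,0,1)[0],key=cv2.contourArea);print(cv2.boundingRect(k))
a=np.radians(4.3)
print('knob from', (ray(c,[(322,249)],.116)-p)@R*1000)
E
```

```text
[0.50568863 0.13174084] 0.08977681244007168 0.1500803176964647 3.3005006081105384 4.289968546482496
(302, 222, 40, 47)
knob from [[ 2.81969185  0.96898688 77.01538458]]
```

Request:
apply_moves(fingers=[66, 66, 66, 66, 40, 20, 20, 20, 20], xyz=[[1, 1, 25], [0, 0, 35], [0, 0, 30], [0, 0, 13], [0, 0, 0], [0, 0, 0], [0, 0, 0], [0, 0, 0], [0, 0, 0]], twist=[0, 0, 0, 0, 0, 0, 0, 0, 0], newtons=40)

```text
clock: 9.95
eef_pos: [0.4939, 0.1804, 0.0911]
eef_rot: [[0.997, 0.073, 0.002], [0.073, -0.997, 0.0], [0.002, -0.0, -1.0]]
ft_force: [2.0, 0.4, 3.5]
grip_width: 0.284
grasp_force: 39.8
```

Request:
apply_moves(fingers=[20, 20, 20, 20, 20, 20, 20, 20], xyz=[[3, 0, 0], [5, 0, 0], [5, 0, 0], [5, 0, 0], [5, 0, 0], [4, 0, 0], [0, 0, 0], [0, 0, 0]], twist=[0, 0, 0, 0, 0, 0, 0, 0])

```text
clock: 10.75
eef_pos: [0.521, 0.1825, 0.0911]
eef_rot: [[0.997, 0.073, 0.002], [0.073, -0.997, 0.001], [0.002, -0.0, -1.0]]
ft_force: [1.2, 0.5, 6.1]
grip_width: 0.283
grasp_force: 40.0
```

Request:
apply_moves(fingers=[20, 20, 20, 20, 20, 20, 20, 20], xyz=[[0, 3, 0], [0, 5, 0], [0, 5, 0], [0, 5, 0], [0, 4, 0], [0, 3, 0], [0, 0, 0], [0, 0, 0]], twist=[0, 0, 0, 0, 0, 0, 0, 0])

```text
clock: 11.55
eef_pos: [0.5227, 0.1572, 0.0911]
eef_rot: [[0.997, 0.073, 0.002], [0.073, -0.997, 0.0], [0.002, 0.0, -1.0]]
ft_force: [1.4, -1.6, 4.5]
grip_width: 0.282
grasp_force: 40.0
```

Request:
apply_moves(fingers=[20, 20, 20, 20, 20, 20, 20, 20], xyz=[[0, 3, 0], [0, 5, 0], [0, 5, 0], [0, 5, 0], [0, 4, 0], [0, 2, 0], [0, 0, 0], [0, 0, 0]], twist=[0, 0, 0, 0, 0, 0, 0, 0])

```text
clock: 12.35
eef_pos: [0.5245, 0.1333, 0.0911]
eef_rot: [[0.997, 0.073, 0.002], [0.073, -0.997, 0.0], [0.002, 0.0, -1.0]]
ft_force: [1.1, -1.2, 5.2]
grip_width: 0.284
grasp_force: 40.0
```

Request:
apply_moves(fingers=[20, 20, 20, 20, 20, 20], xyz=[[-3, 0, 0], [-5, 0, 0], [-5, 0, 0], [-4, 0, 0], [-3, 0, 0], [0, 0, 0]], twist=[0, 0, 0, 0, 0, 0])

```text
clock: 12.95
eef_pos: [0.5038, 0.1319, 0.0911]
eef_rot: [[0.997, 0.073, 0.001], [0.073, -0.997, -0.0], [0.001, 0.0, -1.0]]
ft_force: [-1.1, -1.6, 8.1]
grip_width: 0.286
grasp_force: 40.2
```

Request:
apply_moves(fingers=[20, 20, 20, 20, 20, 20, 20], xyz=[[-3, 0, 0], [-5, 0, 0], [-5, 0, 0], [-4, 0, 0], [-3, 0, 0], [0, 0, 0], [0, 0, 0]], twist=[0, 0, 0, 0, 0, 0, 0])

```text
clock: 13.65
eef_pos: [0.4839, 0.1305, 0.0911]
eef_rot: [[0.997, 0.073, 0.001], [0.073, -0.997, -0.0], [0.001, 0.0, -1.0]]
ft_force: [-0.4, -1.6, 8.1]
grip_width: 0.282
grasp_force: 40.3
```

Request:
apply_moves(fingers=[20, 20, 20, 20, 20, 20, 20], xyz=[[0, 3, 0], [0, 5, 0], [0, 5, 0], [0, 5, 0], [0, 5, 0], [0, 2, 0], [0, 0, 0]], twist=[0, 0, 0, 0, 0, 0, 0])

```text
clock: 14.35
eef_pos: [0.486, 0.1053, 0.0911]
eef_rot: [[0.997, 0.073, 0.001], [0.073, -0.997, -0.0], [0.001, 0.0, -1.0]]
ft_force: [-0.5, -1.9, 7.9]
grip_width: 0.279
grasp_force: 40.3
```

Request:
apply_moves(fingers=[20, 20, 20, 20, 20, 20, 20], xyz=[[0, 3, 0], [0, 5, 0], [0, 5, 0], [0, 5, 0], [0, 5, 0], [0, 2, 0], [0, 0, 0]], twist=[0, 0, 0, 0, 0, 0, 0])

```text
clock: 15.05
eef_pos: [0.488, 0.0804, 0.0911]
eef_rot: [[0.997, 0.073, 0.002], [0.073, -0.997, -0.0], [0.002, 0.0, -1.0]]
ft_force: [-0.5, -1.6, 7.2]
grip_width: 0.282
grasp_force: 40.2
```

Request:
apply_moves(fingers=[20, 20, 20, 20, 20, 20], xyz=[[3, 0, 0], [5, 0, 0], [5, 0, 0], [5, 0, 0], [2, 0, 0], [0, 0, 0]], twist=[0, 0, 0, 0, 0, 0])

```text
clock: 15.65
eef_pos: [0.5081, 0.0821, 0.0911]
eef_rot: [[0.997, 0.073, 0.002], [0.073, -0.997, -0.0], [0.002, 0.0, -1.0]]
ft_force: [0.8, -0.8, 8.0]
grip_width: 0.286
grasp_force: 40.2
```

Request:
apply_moves(fingers=[20, 20, 20, 20, 20, 20, 20], xyz=[[3, 0, 0], [5, 0, 0], [5, 0, 0], [4, 0, 0], [2, 0, 0], [1, 0, 0], [0, 0, 0]], twist=[0, 0, 0, 0, 0, 0, 0])

```text
clock: 16.35
eef_pos: [0.5277, 0.0836, 0.0911]
eef_rot: [[0.997, 0.073, 0.001], [0.073, -0.997, 0.0], [0.001, -0.0, -1.0]]
ft_force: [0.2, 0.8, 7.5]
grip_width: 0.288
grasp_force: 40.2
```

Request:
apply_moves(fingers=[20, 20, 20, 20], xyz=[[1, 0, 0], [1, 0, 0], [0, 0, 0], [0, 0, 0]], twist=[0, 0, 0, 0])

```text
clock: 16.75
eef_pos: [0.5296, 0.0838, 0.0911]
eef_rot: [[0.997, 0.073, 0.001], [0.073, -0.997, 0.0], [0.001, -0.0, -1.0]]
ft_force: [-0.8, 0.7, 7.8]
grip_width: 0.28
grasp_force: 40.2
```

Request:
apply_moves(fingers=[35, 50, 60, 60, 60, 60], xyz=[[0, 0, 0], [0, 0, 0], [0, 0, 0], [0, 0, 0], [0, 0, 0], [0, 0, 0]], twist=[0, 0, 0, 0, 0, 0])

```text
clock: 17.35
eef_pos: [0.5293, 0.0837, 0.0902]
eef_rot: [[0.997, 0.073, -0.0], [0.073, -0.997, -0.0], [-0.0, 0.0, -1.0]]
ft_force: [-0.4, 0.0, 0.1]
grip_width: 0.706
grasp_force: 0.0
```

Request:
apply_moves(fingers=[60, 60, 60, 60, 60, 60, 60, 60, 60], xyz=[[0, 0, -10], [0, 0, -25], [0, 0, -35], [0, 0, -35], [0, 0, -35], [0, 0, -20], [0, 0, 0], [0, 0, 0], [0, 0, 0]], twist=[0, 0, 0, 0, 0, 0, 0, 0, 0])

```text
clock: 18.25
eef_pos: [0.5289, 0.0837, 0.2494]
eef_rot: [[0.997, 0.073, -0.002], [0.073, -0.997, -0.0], [-0.002, 0.0, -1.0]]
ft_force: [-0.1, 0.4, -0.4]
grip_width: 0.698
grasp_force: 0.0
```

```bash
python3 - <<'E'
from h import *
c=cap('wrist','w6.png')
print(env.get_state()['eef_pos'],proj(c,[[.5297,.0837,.116]]))
E
```

```text
[0.52890507 0.08365248 0.24926098] [[320.69681969 227.37667967]]
```

View pics/w6.png

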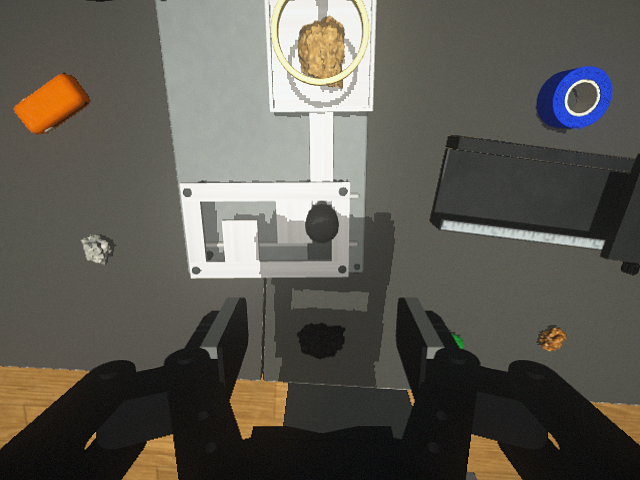

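The knob at (321,223) is at the far end of the right lane. The stone at (322,50) lies on the tray under the lens ring. The gripper is clear, so I am handing in.

```bash
python3 -c "
from station import env
print(env.close_job())"
```

```text
the job is handed in; nothing more can be done
None
```

I laid the big stone on the tray, worked the knob through the slot to the far end of the right lane, left the small stones untouched and handed the job in at about 18 s; the hand-in returned no verdict, but the last picture shows the stone on the tray under the lens.

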